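# Stop the magnetic stirrer rocking with a levelling wedge

## Robot

A 6-joint arm with a two-finger parallel gripper is mounted at the origin on a cart in front of the work surface, level with it; the furniture and walls round the work are solid. World frame = base frame: x ahead of the robot, y to its left, z up, the work surface at z = 0. Lengths are in mm, angles in rad, forces in N, time in s.
With the tool pointing down it reaches from about 300 to 775 mm from the base axis. Payload 14.6 kg.
Tool frame: the origin (TCP) lies between the finger pads; the fingertips stand 17 mm ahead of it and the grasp point (between the pads) lies 2 mm behind it (manip.tip_reach is the distance from the TCP to the fingertips, in mm); z points along the fingers, y is the line along which they close (so a half turn about z gives the same grasp; the last joint's range is limited). The gripper opens to 94 mm and grips with 3 to 60 N. Pads are 16 mm wide; open, the fingers measure 119 mm over their backs; the gripper's body (75 mm by 177 mm) begins 78 mm behind the grasp point.
Start: joints at [-1.404, 0.3, 1.521, -0, 1.321, -0.067], TCP at [127.415, -535.028, 222.446] pointing down, gripper open.
Joint ranges: [-3.03, 3.03], [-0.79, 2.21], [0.23, 2.52], [-1.04, 4.18], [0, 3.07], [-2.55, 2.55]. Speed limits (rad/s): [2.22, 2.22, 2.57, 3.14, 3.14, 3.14].

## Interface

Orientations are given as [roll, pitch, yaw] about the fixed x, y, z axes, in that order (R = Rz(yaw) Ry(pitch) Rx(roll)).
In Python, from cell import manip, viewer gives the robot as it stands.
- The arm moves only by the tool apply_moves, never from a script. Its argument "moves" is a list of rows, each a list of 3 entries, a list of its own where there are three numbers: the shift along the tool's x, y, z each as a share of 0.25 m, from -1 to 1, then the turn, a rotation vector about the tool's x, y, z each as a share of pi rad, from -1 to 1, then the closure, from 0 (fully open) to 1 (shut). In form: [[[dx, dy, dz], [wx, wy, wz], grip], ...]. A call has 1 to 12 rows; each row is the pose to reach, as a shift and turn from the pose commanded when the call began, along the tool's axes at that moment, turning the shorter way round; what a row does not reach only later rows make up. A row lasts 1/12 s, in which the tool goes at most 41.7 mm and 7.16 degrees, less where a joint would pass 70% of its speed; a pose out of reach is approached as far as the arm can. A call with a number of a shift or a turn outside -1 to 1 is refused whole. A call with a gripper value outside its range is refused whole. The fingers move at their own pace and stop on an object; "squeeze" is the grip in N (left out, the last holds). Time passes only in rows, so rows that repeat a pose let the fingers close. It gives the time, the measured TCP pose, the force, the opening and the grip force at its end, in the units of the state.
- manip.read_state(): the state, without advancing time (a new reading comes with each control period).
- viewer.camera(name): name is "side" or "top"; returns the picture (400x640x3 uint8, blue, green, red); there is no depth.
- viewer.camera_info(name): a dict with "camera_matrix" (3x3 intrinsics, pixels), "R" (3x3) and "t" (3): a world point X has camera coordinates R X + t. Camera axes: x right, y down, z forward; pixel columns grow to the right and rows downward; lengths in mm; the calibration is good to about 2 mm. A picture is of the moment at which its call begins. camera_info takes no time and is no camera call.
- manip.sign_off(): hands the job in; it is judged then, once.
The state is a dict: "clock": time; "joints": joint angles; "qd": joint speeds; "effort": joint torques, N m; "eef_pos": TCP position; "eef_rot": TCP orientation; "wrist_force": force on the tool from outside, world axes, zero at the start; "moment": the same for the moment, N m; "finger_gap": finger opening in mm; "finger_force": force on a finger pad.
Only numpy, scipy, OpenCV 4.12 (cv2) and the standard library are available. Lean on these libraries where they do the work, as an engineer would, in place of code of your own. Each camera call takes 0.05 s, during which the arm holds its last target. There are 200 camera calls.

## Task

One foot of the white magnetic stirrer hangs clear of the table, so the stirrer rocks. With your fingertips push the grey wedge that lies in front of that foot under it, just until it fits snugly and the foot rests on it without the stirrer being jacked up, then press down firmly on the stirrer's top above that foot to prove that it no longer rocks (push the wedge further if it does), and leave the wedge in place. Grip and lift nothing, do not shove the stirrer out of its place, and leave the things around it alone.

Things in the scene. Friction and masses are not known exactly. Their poses are not given: they have to be found in the camera images.
- stirrer: white boxy magnetic stirrer, 160 x 160 mm, 62 mm high, about 1.9 kg, loose on four round rubber feet (18 mm across, at x, y = +-62 mm) that hold its underside 20 mm above the table. A round white plate 106 mm across, centred at (12, 12) mm, stands 7.5 mm above its top. Origin: centre, at table height; its two black knobs face -x. Stands level on three feet; that at (-62, -62) is too short
- short_foot_tip (a point): centre of the flat underside of the short foot (front right seen from the robot); it hangs 5 to 9 mm above the table, differently in each run
- press_corner (a point): point on the stirrer's flat top, 62 mm above the table, straight above the short foot, 18 mm from both edges: the place to press. Without the wedge some 2 to 4 N there tip the stirrer by 0.05 to 0.1 rad
- wedge: grey rubber wedge, 100 mm long (x), 46 mm wide (y), 50 g, loose on the table; 2 mm thick at the tip (+x end, pointing roughly at the short foot), rising evenly to 18 mm at 8 mm from the tail (-x end). Origin: centre of its underside
- wedge_tail (a point): middle of the wedge's upright, flat tail face (the face to push), 9 mm above the table. The wedge slides with well under 1 N until it meets the foot; then the push needed rises over several mm, and about 4 N leaves it snug (near 8 N the stirrer starts to slide away), the tail still 35 mm or more in front of the stirrer; it stays when let go
- wedge_tip (a point): middle of the wedge's thin edge, 1 mm above the table
- amber_bottle: bystander: small brown bottle, 34 mm diameter, 62 mm high, standing left of the wedge, in front of the stirrer; origin at the centre of its underside
- loose_cap: bystander: small yellow tube cap, 17 mm diameter, 20 mm high, standing to the right of the stirrer's front; origin at the centre of its underside
- white_bottle: bystander: white bottle with a screw cap, 51 mm diameter, 98 mm high, left of the stirrer; origin at the centre of its underside
- lying_tube: bystander: capped sample tube lying on the table, 107 mm long, 18 mm thick, at the right of the wedge; origin under its middle
Not all that is in view belongs to the job. What is shaped like the wedge but blue or pink is not meant.

How it is judged (in metres and radians):
On the way, in this order (a step that is already met when the one before it is completed fails the run):
1. the wedge is under the short foot and the foot rests on it, without a finger on the stirrer (y of short_foot_tip in the frame of wedge between -0.02 and 0.02 m and x of short_foot_tip in the frame of wedge between -0.045 and 0.05 m and contact force between wedge and stirrer above 0.3 N and contact force between the fingers and stirrer below 0.3 N), for 0.2 s.
2. the stirrer is pressed from above at the wedged corner with more than 4 N and does not rock (y of short_foot_tip in the frame of wedge between -0.02 and 0.02 m and x of short_foot_tip in the frame of wedge between -0.045 and 0.05 m and contact force between the fingers and stirrer above 4 N and angle between stirrer's own z axis and vertical below 0.02 rad and horizontal distance between the grasp point and press_corner below 0.035 m and height (world z) of the grasp point above 0.06 m), for 0.3 s.
At the end, for the whole second after the job is handed in: the wedge lies under the short foot (foot's centre within 20 mm of the wedge's middle line) and carries it with more than 0.3 N, the stirrer is level within 0.012 rad, both at rest (y of short_foot_tip in the frame of wedge between -0.02 and 0.02 m and x of short_foot_tip in the frame of wedge between -0.045 and 0.05 m and contact force between wedge and stirrer above 0.3 N and angle between stirrer's own z axis and vertical below 0.012 rad and linear speed of each of stirrer, wedge below 0.01 m/s); the robot touches nothing.
It fails at once if the wedge is gripped or rammed: the fingers press on it with more than 20 N (contact force between the fingers and wedge above 20 N).
It fails at once if the wedge is lifted or tipped (20 mm or 0.2 rad) (height (world z) of wedge above 0.02 m or angle between wedge's own z axis and vertical above 0.2 rad).
It fails at once if the stirrer is lifted (15 mm) or tipped (0.15 rad) (height (world z) of stirrer above 0.015 m or angle between stirrer's own z axis and vertical above 0.15 rad).
It fails at once if the stirrer is shoved more than 30 mm from its place (distance of stirrer from where it was at the start of the episode above 0.03 m).
It fails at once if something around the work is moved more than 20 mm (distance of any of amber_bottle, loose_cap, white_bottle, lying_tube from where it was at the start of the episode above 0.02 m).
It also fails if it takes over 51 s, if anything falls off the work surface, if the arm or the gripper's body presses on something with over 40 N, if the wrist force passes 120 N, or if a joint passes its speed limit or range.

## Working session

There is one attempt and no reset: what is moved stays moved. The work goes in short steps, Python scripts to look and compute and a tool call to move; the robot and the scene stay as the last step left them, time stands still between calls to the robot, and variables do not carry over. Pictures are saved under pics/ and viewed, at most 10 in all, crops included, and the job is handed in when it is done.

Besides the shell and the picture viewer there is one more tool, called by a JSON object that holds its "op" and its "data", one argument or row to a line. apply_moves: Moves the arm, as the interface text tells. Shift numbers are shares of 0.25 m and turn numbers shares of pi rad, none past 1 either way. Its arguments: {"type":"object","properties":{"moves":{"type":"array"},"squeeze":{"type":"number"}},"required":["moves"]}

```bash
mkdir -p pics; ls
python3 - <<'E'
from cell import manip, viewer
import cv2
for n in("side","top"):
    cv2.imwrite(f"pics/{n}0.png",viewer.camera(n))
    i=viewer.camera_info(n); print(n,i)
print(manip.read_state(), manip.tip_reach)
E
```

```text
pics
side {'camera_matrix': array([[399.81942247,   0.        , 317.06476605],
       [  0.        , 399.81942247, 200.64870332],
       [  0.        ,   0.        ,   1.        ]]), 'R': array([[ 0.9302709 , -0.36677196, -0.00862463],
       [-0.23741921, -0.58392901, -0.77631117],
       [ 0.279693  ,  0.72422734, -0.63029087]]), 't': array([-512.83872071,  152.34509071,  872.73902276])}
top {'camera_matrix': array([[459.99194287,   0.        , 321.37182886],
       [  0.        , 459.99194287, 198.26295795],
       [  0.        ,   0.        ,   1.        ]]), 'R': array([[ 0.02089172, -0.99977704, -0.00306857],
       [-0.9978927 , -0.02066356, -0.0615076 ],
       [ 0.06143048,  0.0043471 , -0.9981019 ]]), 't': array([ -72.08965181,  550.43458868, 1172.80521993])}
{'clock': 0.1, 'joints': array([-1.40357017e+00,  3.00419487e-01,  1.52146463e+00, -2.03277044e-05,
        1.32069012e+00, -6.66334390e-02]), 'qd': array([ 0.00011955, -0.00253432, -0.00215193,  0.00135771, -0.00079606,
        0.00010445]), 'effort': array([ 1.02365553e-03, -5.32646406e+01, -3.53282690e+01,  7.08797760e-02,
        2.34999123e-02, -4.68025814e-05]), 'eef_pos': array([ 127.39553821, -534.84259164,  221.96389013]), 'eef_rot': array([-3.14061193e+00, -4.57117148e-05,  2.33864619e-01]), 'wrist_force': array([-0.95809256,  1.0864813 ,  0.25453376]), 'moment': array([-0.01282066, -0.04408483,  0.0359828 ]), 'finger_force': 0.0, 'finger_gap': 94.15431880827528} 17.0
```

View pics/top0.png

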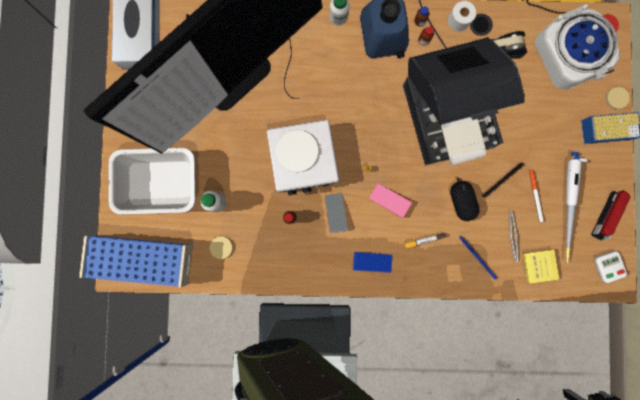

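View pics/side0.png

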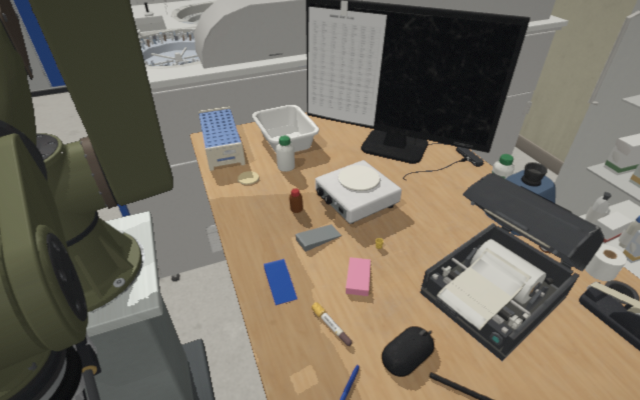

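Top view: grey wedge at (336,213); similar shapes pink (390,200) and blue (373,262) are decoys. The grey one fits, as it points at the stirrer's (302,156) front-right corner. Amber bottle is at (289,217), cap (369,168), tube (425,240). Next, an enlarged crop to confirm.

Run:
```python
import cv2,numpy as np
t=cv2.imread("pics/top0.png")[110:240,255:385]; s=cv2.imread("pics/side0.png")[155:255,285:415]
t=cv2.resize(t,(520,520),interpolation=cv2.INTER_CUBIC)
cv2.imwrite("pics/crop_t.png",t)
s=cv2.resize(s,None,fx=6,fy=6,interpolation=cv2.INTER_CUBIC)
cv2.imwrite("pics/crop_s.png",s)
```

```text
(no output)
```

View pics/crop_t.png

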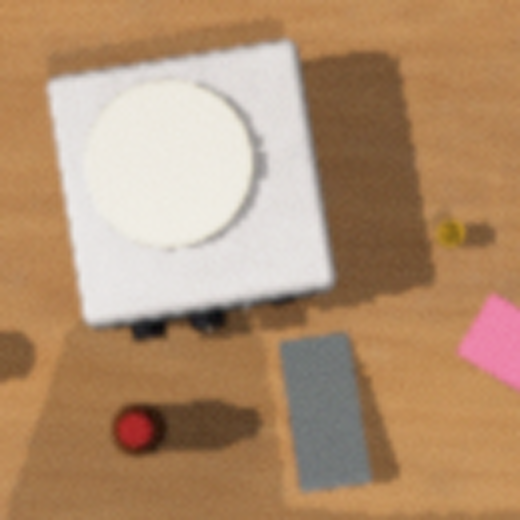

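View pics/crop_s.png

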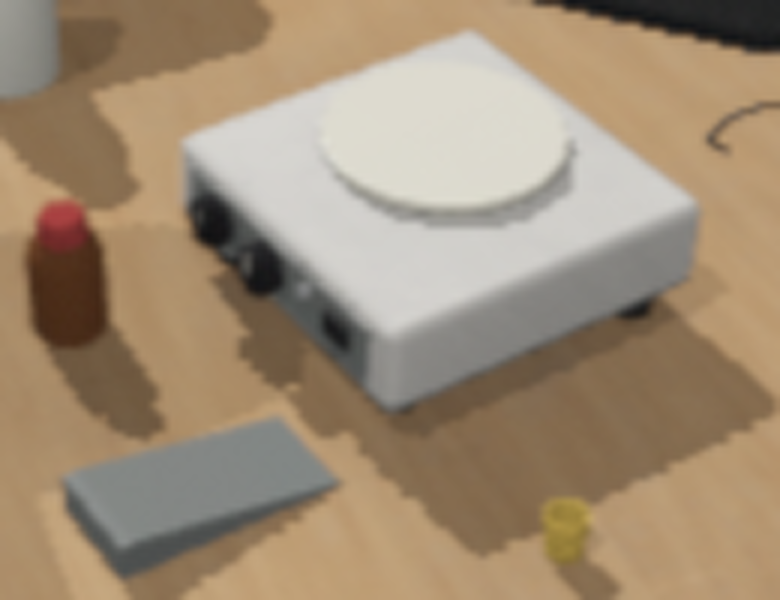

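The crops confirm it: grey wedge in top crop with its thin end at (281–346, 338), thick tail at (300–370, 487), pointing to the stirrer's front-right corner (332,283). Now I'll fit both poses with the two cameras.

```bash
cat > fit.py <<'E'
import numpy as np
from scipy.optimize import least_squares
from cell import viewer
def proj(n,X):
    i=viewer.camera_info(n); c=np.asarray(X)@i["R"].T+i["t"]; p=c@i["camera_matrix"].T
    return p[:,:2]/p[:,2:]
def place(p,X):
    X=np.array(X,float); c,s=np.cos(p[2]),np.sin(p[2])
    return np.c_[p[0]+c*X[:,0]-s*X[:,1],p[1]+s*X[:,0]+c*X[:,1],X[:,2]]
def fit(X,obs,p0):
    f=lambda p:np.concatenate([(proj(n,place(p,X))-o).ravel() for n,o in obs.items()])
    r=least_squares(f,p0,x_scale=[100,100,1],loss="soft_l1"); return r.x,np.abs(r.fun).max(),r.fun.reshape(-1,2).round(1)
ST=[[80,80,62],[80,-80,62],[-80,-80,62],[-80,80,62]]
WE=[[50,23,2],[50,-23,2],[-50,-23,18],[-50,23,18]]
E
python3 - <<'E'
from fit import *
T=lambda a:np.array(a)/4+[254.6,109.6]; S=lambda a:np.array(a)/6+[284.6,154.6]
so={"top":T([[48,83],[293,42],[332,285],[86,327]]),"side":S([[470,28],[700,205],[390,337],[182,143]])}
wo={"top":T([[280,342],[347,333],[371,483],[300,492]]),"side":S([[282,416],[341,485],[121,550],[64,484]])}
for k in(["top"],["side"],["top","side"]):
    s=fit(ST,{n:so[n] for n in k},[520,30,0.1]); w=fit(WE,{n:wo[n] for n in k},[400,-30,0.1])
    print(k,s[0].round(3),s[1].round(2),w[0].round(3),w[1].round(2))
p,q=s[0],w[0]
print(s[2].tolist(),w[2].tolist())
print("foot",place(p,[[-62,-62,0]]),"tail",place(q,[[-50,0,9]]),"tip",place(q,[[50,0,1]]))
d=place(p,[[-62,-62,0]])[0,:2]-q[:2];c,n=np.cos(q[2]),np.sin(q[2]);print("foot in wedge",c*d[0]+n*d[1],-n*d[0]+c*d[1])
i=viewer.camera_info("top")
def px(u,v,z):
    r=i["R"].T@np.linalg.inv(i["camera_matrix"])@[u,v,1];o=-i["R"].T@i["t"];return (o+r*(z-o[2])/r[2])[:2].round()
print("amber",px(289,217,62),"cap",px(368,168,20),"tube",px(425,240,9))
E
```

```text
['top'] [ 6.55213e+02 -1.02760e+01  1.87000e-01] 1.34 [ 5.15864e+02 -9.85590e+01  1.58000e-01] 0.34
['side'] [ 6.55207e+02 -1.16830e+01  1.85000e-01] 1.7 [ 5.15954e+02 -1.00044e+02  1.69000e-01] 0.78
['top', 'side'] [ 6.55352e+02 -1.08070e+01  1.86000e-01] 1.78 [ 5.16032e+02 -9.90930e+01  1.62000e-01] 1.18
[[-0.9, -0.9], [0.7, -1.0], [1.5, 0.8], [-0.3, 0.8], [-0.1, -0.5], [0.9, -0.2], [-0.0, 0.5], [-1.8, -1.2]] [[-0.2, -0.2], [0.4, -0.4], [0.3, 0.0], [0.3, 0.3], [-0.4, 0.1], [0.2, -0.2], [-0.1, -0.0], [-0.3, -1.2]]
foot [[605.86341318 -83.18730692   0.        ]] tail [[ 466.68377001 -107.14010865    9.        ]] tip [[565.38008    -91.04543889   1.        ]]
foot in wedge 91.22029639435634 1.240027511306966
amber [501.  19.] cap [ 633. -180.] tube [ 450. -331.]
```

Both fits agree within 2 mm. The foot is at wedge frame (91, 1), so a straight push along yaw 0.162 lines up. I'll move with the gripper closed to a point behind the tail.

{"op": "apply_moves", "data": {
  "moves": [
    [[0.78,-0.68,0],[0,0,0.023],1],
    [[0.78,-0.68,0],[0,0,0.023],1],
    [[0.78,-0.68,0],[0,0,0.023],1],
    [[0.78,-0.68,0],[0,0,0.023],1],
    [[0.78,-0.68,0],[0,0,0.023],1],
    [[0.78,-0.68,0],[0,0,0.023],1],
    [[0.78,-0.68,0],[0,0,0.023],1],
    [[0.78,-0.68,0],[0,0,0.023],1],
    [[0.78,-0.68,0],[0,0,0.023],1]
  ],
  "squeeze": 5
}}

```text
clock: 0.85
eef_pos: [277.7, -324.6, 222.5]
eef_rot: [3.141, 0.0, 0.163]
wrist_force: [-0.7, 0.2, -0.9]
finger_gap: 37.3
finger_force: 0.0
```

{"op": "apply_moves", "data": {
  "moves": [
    [[0.726,-0.734,0.4],[0,0,0],1],
    [[0.726,-0.734,0.4],[0,0,0],1],
    [[0.726,-0.734,0.4],[0,0,0],1],
    [[0.726,-0.734,0.4],[0,0,0],1],
    [[0.726,-0.734,0.4],[0,0,0],1],
    [[0.726,-0.734,0.4],[0,0,0],1],
    [[0.726,-0.734,0.4],[0,0,0],1],
    [[0.726,-0.734,0.4],[0,0,0],1],
    [[0.726,-0.734,0.4],[0,0,0],1],
    [[0.726,-0.734,0.4],[0,0,0],1],
    [[0.726,-0.734,0.4],[0,0,0],1]
  ]
}}

```text
clock: 1.77
eef_pos: [427.1, -115.7, 122.8]
eef_rot: [3.141, -0.0, 0.16]
wrist_force: [0.1, 0.0, 0.2]
finger_gap: 0.5
finger_force: 0.0
```

{"op": "apply_moves", "data": {
  "moves": [
    [[0,-0.007,0.2],[0,0,0],1],
    [[0,-0.007,0.3],[0,0,0],1],
    [[0,-0.007,0.35],[0,0,0],1],
    [[0,-0.007,0.38],[0,0,0],1],
    [[0,-0.007,0.4],[0,0,0],1],
    [[0,-0.007,0.4],[0,0,0],1],
    [[0,-0.007,0.4],[0,0,0],1],
    [[0,-0.007,0.4],[0,0,0],1],
    [[0,-0.007,0.4],[0,0,0],1]
  ]
}}

```text
clock: 2.52
eef_pos: [427.5, -112.7, 23.3]
eef_rot: [3.141, -0.001, 0.161]
wrist_force: [-0.1, -0.4, -0.0]
finger_gap: 0.3
finger_force: 0.0
```

Run:
```python
from cell import manip, viewer
import cv2,numpy as np
F=[]
for k in range(6): im=viewer.camera("side"); F.append(manip.read_state()["wrist_force"])
print(np.mean(F,0),np.std(F,0),manip.read_state()["eef_pos"])
cv2.imwrite("pics/side1.png",cv2.resize(im[150:270,230:420],None,fx=4,fy=4,interpolation=cv2.INTER_CUBIC))
```

```text
[-0.19362114  0.18206056 -0.2132478 ] [0.40775058 0.42354488 0.48815555] [ 427.13231941 -112.43477184   22.59334235]
```

View pics/side1.png

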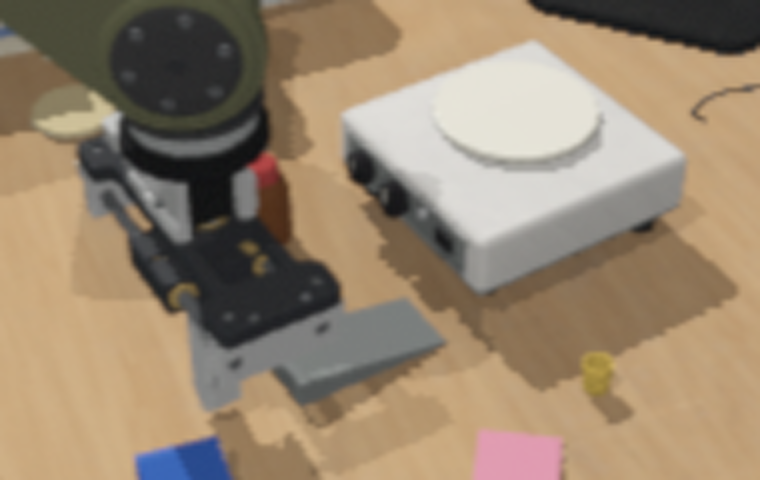

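The picture shows the fingertips (215,395) behind the tail (290,370), in line with the wedge, as planned. Push in gentle stages.

{"op": "apply_moves", "data": {
  "moves": [
    [[0.04,0,0],[0,0,0],1],
    [[0.08,0,0],[0,0,0],1],
    [[0.1,0,0],[0,0,0],1],
    [[0.12,0,0],[0,0,0],1],
    [[0.14,0,0],[0,0,0],1],
    [[0.16,0,0],[0,0,0],1],
    [[0.18,0,0],[0,0,0],1],
    [[0.2,0,0],[0,0,0],1],
    [[0.22,0,0],[0,0,0],1],
    [[0.24,0,0],[0,0,0],1],
    [[0.26,0,0],[0,0,0],1],
    [[0.28,0,0],[0,0,0],1]
  ]
}}

```text
clock: 3.82
eef_pos: [496.7, -101.1, 22.5]
eef_rot: [3.142, -0.0, 0.162]
wrist_force: [0.7, -0.2, 0.7]
finger_gap: 0.5
finger_force: 0.1
```

```bash
cat > rd.py <<'E'
from cell import manip, viewer
import numpy as np
F=[]
for k in range(8): viewer.camera("side"); F.append(manip.read_state()["wrist_force"])
s=manip.read_state(); print(np.mean(F,0).round(2),s["eef_pos"].round(1),s["clock"])
E
python3 rd.py
```

```text
[0.01 0.01 0.21] [ 496.  -101.2   22.5] 4.2167
```

{"op": "apply_moves", "data": {
  "moves": [
    [[0.006,0,0],[0,0,0],1],
    [[0.012,0,0],[0,0,0],1],
    [[0.018,0,0],[0,0,0],1],
    [[0.024,0,0],[0,0,0],1],
    [[0.03,0,0],[0,0,0],1],
    [[0.036,0,0],[0,0,0],1],
    [[0.042,0,0],[0,0,0],1],
    [[0.048,0,0],[0,0,0],1]
  ]
}}

```text
clock: 4.88
eef_pos: [508.1, -99.2, 22.4]
eef_rot: [-3.142, 0.0, 0.162]
wrist_force: [-0.9, 0.2, -0.2]
finger_gap: 0.4
finger_force: 0.2
```

```bash
python3 rd.py
```

```text
[ 0.2  -0.02  0.1 ] [508.  -99.3  22.5] 5.2833
```

{"op": "apply_moves", "data": {
  "moves": [
    [[0.004,0,0],[0,0,0],1],
    [[0.008,0,0],[0,0,0],1],
    [[0.012,0,0],[0,0,0],1],
    [[0.016,0,0],[0,0,0],1],
    [[0.02,0,0],[0,0,0],1],
    [[0.024,0,0],[0,0,0],1]
  ]
}}

```text
clock: 5.78
eef_pos: [514.0, -98.3, 22.4]
eef_rot: [-3.142, 0.0, 0.162]
wrist_force: [-1.2, -0.5, 1.1]
finger_gap: 0.4
finger_force: 0.2
```

```bash
python3 rd.py
```

```text
[-0.19  0.06 -0.25] [513.9 -98.3  22.5] 6.1833
```

{"op": "apply_moves", "data": {
  "moves": [
    [[0.004,0,0],[0,0,0],1],
    [[0.008,0,0],[0,0,0],1],
    [[0.012,0,0],[0,0,0],1],
    [[0.016,0,0],[0,0,0],1]
  ]
}}

```text
clock: 6.52
eef_pos: [518.0, -97.6, 22.4]
eef_rot: [-3.142, 0.0, 0.162]
wrist_force: [-0.8, 0.5, -0.2]
finger_gap: 0.5
finger_force: 0.2
```

```bash
python3 rd.py
```

```text
[-0.29  0.27  0.06] [517.8 -97.6  22.5] 6.9167
```

{"op": "apply_moves", "data": {
  "moves": [
    [[0.004,0,0],[0,0,0],1],
    [[0.008,0,0],[0,0,0],1],
    [[0.012,0,0],[0,0,0],1],
    [[0.016,0,0],[0,0,0],1]
  ]
}}

```text
clock: 7.25
eef_pos: [521.9, -97.0, 22.4]
eef_rot: [-3.142, 0.0, 0.162]
wrist_force: [-0.9, 0.7, -0.2]
finger_gap: 0.2
finger_force: 0.2
```

```bash
python3 rd.py
```

```text
[-0.22  0.22  0.01] [521.8 -97.   22.5] 7.65
```

{"op": "apply_moves", "data": {
  "moves": [
    [[0.004,0,0],[0,0,0],1],
    [[0.008,0,0],[0,0,0],1],
    [[0.012,0,0],[0,0,0],1]
  ]
}}

```text
clock: 7.9
eef_pos: [524.9, -96.5, 22.5]
eef_rot: [-3.142, 0.0, 0.162]
wrist_force: [-0.0, -0.0, -0.8]
finger_gap: 0.3
finger_force: 0.2
```

```bash
python3 rd.py
```

```text
[-0.04 -0.07 -0.17] [524.7 -96.5  22.4] 8.3
```

{"op": "apply_moves", "data": {
  "moves": [
    [[0.004,0,0],[0,0,0],1],
    [[0.008,0,0],[0,0,0],1],
    [[0.012,0,0],[0,0,0],1]
  ]
}}

```text
clock: 8.55
eef_pos: [527.4, -96.0, 22.4]
eef_rot: [-3.141, 0.001, 0.162]
wrist_force: [-7.1, -0.4, 4.4]
finger_gap: 0.5
finger_force: 3.4
```

```bash
python3 rd.py
python3 - <<'E'
from cell import viewer
import cv2
im=viewer.camera("side")
cv2.imwrite("pics/side2.png",cv2.resize(im[150:270,250:420],None,fx=4.7,fy=4.7,interpolation=cv2.INTER_CUBIC))
E
```

```text
[-4.75 -0.41  2.66] [527.4 -96.1  22.4] 8.95
```

View pics/side2.png

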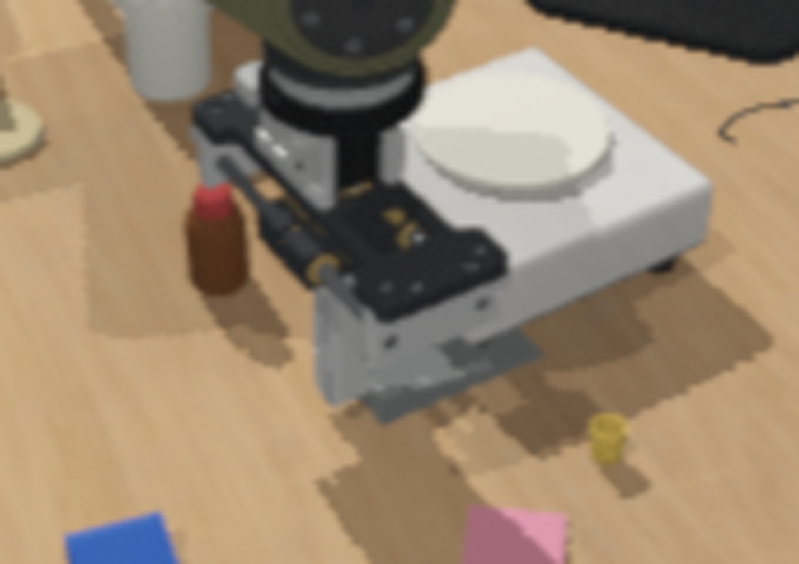

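Snug: 4.8 N push. The picture shows the wedge under the foot (tip end at (540,350)), the stirrer level and bystanders untouched. Back off, then rise.

{"op": "apply_moves", "data": {
  "moves": [
    [[-0.02,0,0],[0,0,0],1],
    [[-0.06,0,0],[0,0,0],1],
    [[-0.12,0,0],[0,0,0],1],
    [[-0.16,0,0],[0,0,0],1],
    [[-0.16,0,-0.15],[0,0,0],1],
    [[-0.16,0,-0.3],[0,0,0],1],
    [[-0.16,0,-0.4],[0,0,0],1],
    [[-0.16,0,-0.4],[0,0,0],1],
    [[-0.16,0,-0.4],[0,0,0],1]
  ]
}}

```text
clock: 9.75
eef_pos: [488.8, -102.6, 123.5]
eef_rot: [3.14, -0.003, 0.161]
wrist_force: [0.4, -0.8, -0.9]
finger_gap: 0.4
finger_force: 0.0
```

```bash
python3 rd.py
python3 - <<'E'
from cell import viewer
import cv2
im=viewer.camera("side")
cv2.imwrite("pics/side3.png",cv2.resize(im[150:270,250:420],None,fx=4.7,fy=4.7,interpolation=cv2.INTER_CUBIC))
E
```

```text
[-0.06  0.11  0.26] [ 488.1 -102.4  121.8] 10.15
```

View pics/side3.png

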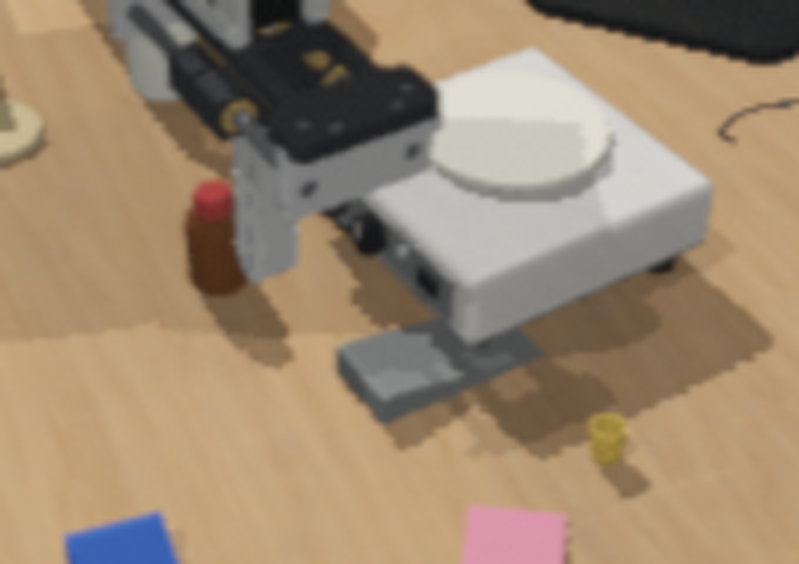

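The wedge stays under the foot (foot meets it near (480,345)) and the stirrer is level. Move over the press corner and descend.

{"op": "apply_moves", "data": {
  "moves": [
    [[0.15,0,0],[0,0,0],1],
    [[0.3,0,0],[0,0,0],1],
    [[0.42,0,0],[0,0,0],1],
    [[0.478,0,0],[0,0,0],1],
    [[0.478,0,0],[0,0,0],1],
    [[0.478,0,0.06],[0,0,0],1],
    [[0.478,0,0.11],[0,0,0],1],
    [[0.478,0,0.14],[0,0,0],1],
    [[0.478,0,0.14],[0,0,0],1],
    [[0.478,0,0.14],[0,0,0],1]
  ]
}}

```text
clock: 11.03
eef_pos: [605.8, -83.4, 87.3]
eef_rot: [-3.141, 0.001, 0.161]
wrist_force: [0.5, -0.0, 0.5]
finger_gap: 0.4
finger_force: 0.0
```

```bash
python3 rd.py
```

```text
[-0.01  0.1   0.27] [606.3 -83.3  87.7] 11.4333
```

{"op": "apply_moves", "data": {
  "moves": [
    [[0,0,0.01],[0,0,0],1],
    [[0,0,0.02],[0,0,0],1],
    [[0,0,0.026],[0,0,0],1],
    [[0,0,0.03],[0,0,0],1],
    [[0,0,0.032],[0,0,0],1],
    [[0,0,0.034],[0,0,0],1]
  ]
}}

```text
clock: 11.93
eef_pos: [606.1, -83.2, 79.2]
eef_rot: [-3.142, 0.0, 0.162]
wrist_force: [-5.1, 0.1, 9.0]
finger_gap: 0.3
finger_force: 4.3
```

```bash
python3 rd.py
```

```text
[-3.89  0.31  5.33] [606.1 -83.3  79.3] 12.3333
```

{"op": "apply_moves", "data": {
  "moves": [
    [[-0.001,0,0.001],[0,0,0],1],
    [[-0.001,0,0.002],[0,0,0],1],
    [[-0.001,0,0.002],[0,0,0],1],
    [[-0.001,0,0.002],[0,0,0],1],
    [[-0.001,0,0.002],[0,0,0],1],
    [[-0.001,0,0.002],[0,0,0],1]
  ]
}}

```text
clock: 12.83
eef_pos: [606.1, -83.3, 79.2]
eef_rot: [3.141, -0.001, 0.162]
wrist_force: [-4.1, 1.2, 8.4]
finger_gap: 0.5
finger_force: 4.4
```

```bash
python3 rd.py
```

```text
[-4.16  1.37  8.46] [606.1 -83.2  79.2] 13.2333
```

Pressed with 8.5 N for over 0.5 s, and the tip sank only 0.1 mm, so it doesn't rock. Lift and withdraw.

{"op": "apply_moves", "data": {
  "moves": [
    [[0,0,-0.01],[0,0,0],1],
    [[0,0,-0.05],[0,0,0],1],
    [[0,0,-0.2],[0,0,0],1],
    [[0,0,-0.35],[0,0,0],1],
    [[-0.2,0,-0.4],[0,0,0],1],
    [[-0.4,0,-0.4],[0,0,0],1],
    [[-0.6,0,-0.4],[0,0,0],1],
    [[-0.7,0,-0.4],[0,0,0],1],
    [[-0.7,0,-0.4],[0,0,0],1],
    [[-0.7,0,-0.4],[0,0,0],1],
    [[-0.7,0,-0.4],[0,0,0],1]
  ]
}}

```text
clock: 14.15
eef_pos: [434.0, -111.7, 179.5]
eef_rot: [3.141, -0.002, 0.161]
wrist_force: [0.7, 0.1, 0.1]
finger_gap: 0.4
finger_force: 0.0
```

```bash
python3 rd.py
python3 - <<'E'
from cell import viewer
import cv2
im=viewer.camera("side")
cv2.imwrite("pics/side4.png",cv2.resize(im[150:270,250:420],None,fx=4.7,fy=4.7,interpolation=cv2.INTER_CUBIC))
E
```

```text
[-0.15 -0.09 -0.18] [ 433.5 -111.3  178.2] 14.55
```

View pics/side4.png

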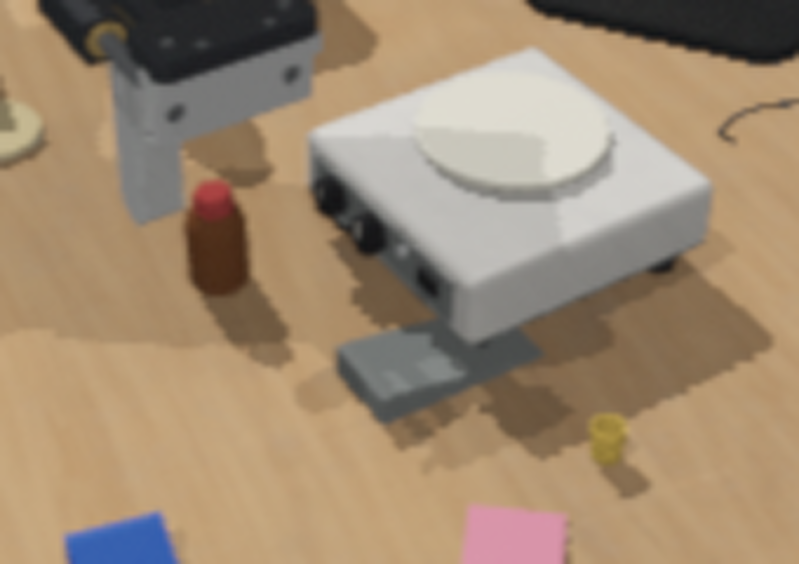

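The wedge hasn't moved since before the press (tail at (340,355), foot at (480,345)), the stirrer is level, and the robot is clear. Hand in.

```bash
python3 -c "
from cell import manip
print(manip.sign_off())"
```

```text
the job is handed in; nothing more can be done
None
```

The job is handed in (the hand-in returned no verdict): the wedge was pushed snug under the short foot with about 5 N and left in place, an 8.5 N press above that foot gave no visible rocking, and the stirrer and the things in view around it showed no visible shift.

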